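# Bolt the puck unit into its test nest against a spring safety catch

### The arm

A 6-joint arm with a two-finger parallel gripper is mounted at the origin on a cart in front of the work surface, level with it; the furniture and walls round the work are solid. World frame = base frame: x ahead of the robot, y to its left, z up, the work surface at z = 0. Lengths are in m, angles in rad, forces in N, time in s.
With the tool pointing down it reaches from about 0.375 to 0.975 m from the base axis. Payload 3.8 kg.
Tool frame: the origin (TCP) lies on the centre line of the jaws, within the pads' length; the fingertips stand 17 mm ahead of it and the grasp point (between the pads) lies 2 mm behind it (bot.tip_extent is the distance from the TCP to the fingertips, in m); z points along the fingers, y is the line along which they close (so a half turn about z gives the same grasp; the last joint's range is limited). The gripper opens to 85 mm and grips with 20 to 120 N. Pads are 22 mm wide; open, the fingers measure 114 mm over their backs; the gripper's body (76 mm by 85 mm) begins 54 mm behind the grasp point. The pads swing forward as they close: fully open they stand 13 mm farther back than shut.
Start: joints at [-1.31, 0.264, 1.604, -0, 1.274, -0.037], TCP at [0.198, -0.645, 0.223] pointing down, gripper open.
Joint ranges: [-2.63, 2.63], [-0.94, 2.18], [0.31, 2.57], [-1.31, 4.45], [0, 2.66], [-2.55, 2.55]. Speed limits (rad/s): [2.57, 2.57, 3.14, 3.14, 3.14, 3.14].

### API

Orientations are given as a rotation vector (axis times angle).
In Python, from workcell import readout, read_camera, finish_job, bot gives the robot as it stands.
- The arm moves only by the tool jog_arm, never from a script. Its argument "deltas" is one flat list of numbers, 7 for each row, row after row: the shift along the tool's x, y, z in m, then the turn, a rotation vector about the tool's x, y, z in degrees, then the gripper command: -1 is shut, 1 is fully open, values between are in proportion. A call has 1 to 8 rows; each row is the pose to reach, as a shift and turn from the pose commanded when the call began, along the tool's axes at that moment; what a row does not reach only later rows make up. A row lasts 1/10 s, in which the tool goes at most 50 mm and 8.59 degrees, less where a joint would pass 70% of its speed; a pose out of reach is approached as far as the arm can. A call with a gripper value outside its range is refused whole. The fingers move at their own pace and stop on an object; "squeeze" is the grip in N (left out, the last holds). Time passes only in rows, so rows that repeat a pose let the fingers close. It gives the time, the measured TCP pose, the force, the opening and the grip force at its end, in the units of the state.
- readout.read_state(): the state, without advancing time (a new reading comes with each control period).
- read_camera(name): name is "side" or "top"; returns a dict with "color" (384x512x3 uint8, blue, green, red), "fx", "fy", "cx", "cy" (pixels), "origin" and "attitude" of the camera in the world. Camera axes: x right, y down, z forward; pixel columns grow to the right and rows downward; lengths in m; the calibration is good to about 2 mm. A picture is of the moment at which its call begins. There is no depth.
- finish_job(): hands the job in; it is judged then, once.
The state is a dict: "time": time; "q": joint angles; "joint_vel": joint speeds; "joint_torque": joint torques, N m; "tool_pos": TCP position; "tcp_rot": TCP orientation; "wrist_force": force on the tool from outside, world axes, zero at the start; "torque": the same for the moment, N m; "width": opening from 0.0 (shut) to 1.0 (fully open); "grip_force": force on a finger pad.
Only numpy, scipy, OpenCV 4.12 (cv2) and the standard library are available. Lean on these libraries where they do the work, as an engineer would, in place of code of your own. Each camera call takes 0.05 s, during which the arm holds its last target. There are 200 camera calls.

### The job

Lock the puck unit into its blue-walled test nest: hold the long orange spring catch bar down with one fingertip and, keeping it down all the way, push the bolt's black thumb plate with the other fingertip until the bolt is fully home across the open side of the nest. Then move up clear so that the catch springs back and locks the bolt. Only press and push: do not lift anything, and leave the puck unit and the things round about where they are.

Things in the scene. Friction and masses are not known exactly. Their poses are not given: they have to be found in the camera images.
- gate_fixture: Fixed L-shaped aluminium plate 274x178x6 mm carrying bolt, catch and nest. Origin on the bench surface (z 0) under the bolt's line. x = the way the bolt shoots home (roughly away from the robot; yaw varies), y left of that, z up. In mm here: bolt bar along y 0, top z 28; behind the thumb plate nothing over the track is higher; front guide x 29 to 41, top z 33; nest walls top z 20.
- bolt (a joint): slide of the steel bolt along fixture +x, m: 0 = drawn back, nest open (starts at 0 to 0.006); 0.080 = fully home at its stop, tip in the keeper beyond the nest. Friction about 2 N, no spring. While the catch is up its pin blocks the bolt's ladder teeth: from the open end it then goes no farther than 0.0095; past 0.073 it is locked home once the catch is up.
- catch (a joint): downward travel of the orange catch bar, m: 0 = up (locking), 0.010 = bottomed. Moves straight down wherever pressed; spring 2.9 N at the top, 7.4 N at the bottom. From 0.0045 down it frees the bolt; press to about 0.007. Springs up when let go; let up halfway, its pin drops between the ladder teeth and stops the bolt.
- catch_top (a point): middle of the catch bar's ribbed top face, at fixture x -46, y -59, z 48 mm when up; goes down with it. The bar lies right of the bolt, parallel to it: x -122 to +30, y -78 to -40 mm. A fingertip may slide along the face.
- thumb_back (a point): top of the rear face of the black thumb plate on the bolt, mid-width; at fixture x = -65 mm + bolt, y 2, z 66 mm. The plate is 46 mm wide (y -21 to +25), 8 mm thick along x, and reaches 36 mm down from here. Push its rear face to fixture +x; it is 61 mm left of the catch bar's middle line and 18 mm higher than the raised bar.
- nest_puck: loose detector puck (black cap, white band, 46 mm across) on a white square tray, 69x69x34 mm, in the nest on the 6 mm plate; origin under its centre. Leave it there.
- puck_left_a: loose round black detector puck on a white square tray, 69x69x34 mm, standing on the bench left of the fixture; bystander, origin under its centre. Beyond it a black cord hangs from above, fixed, about x 0.51, y 0.35 m from the bench up past z 1: keep the arm clear of it
- puck_left_b: a second such loose puck unit with a white band, 69x69x34 mm, left of the fixture; bystander, origin under its centre. Beyond it a black cord hangs from above, fixed, about x 0.51, y 0.35 m from the bench up past z 1: keep the arm clear of it
- white_tray: empty white square tray, 69x69x9 mm, on the bench to the far right of the fixture; bystander, origin under its centre
- glue_bottle: white dropper bottle with red cap, 36 mm across, 107 mm high, at the back of the bench; bystander, origin under its centre
- nest_seat (a point): the puck unit's seat: middle of the nest's floor, fixture x = 86 mm, y = 46 mm, z = 6 mm; the nest is the pocket x 50 to 122, y 12 to 82 mm with blue walls on three sides, open towards the bolt
There are look-alikes about, which are no part of the job. What is shaped like the nest_puck but turquoise or yellow is not meant.

How it is judged:
On the way, in this order (a step that is already met when the one before it is completed fails the run):
1. a fingertip holds the catch down with the bolt still drawn back (value of joint catch above 0.0045 m and value of joint bolt below 0.016 m and contact force between the fingers and catch above 1 N), for 0.05 s.
2. with the catch held down by a finger, the bolt is pushed past half way by a finger (value of joint catch above 0.003 m and value of joint bolt above 0.04 m and contact force between the fingers and catch above 1 N and contact force between the fingers and bolt above 0.3 N), for 0.02 s.
At the end, for the whole second after the job is handed in: The bolt is home (joint bolt beyond 0.074 m), the catch is up again (within 2 mm of its top), and the puck unit rests in its nest within 8 mm of its seat (value of joint bolt above 0.074 m and value of joint catch below 0.002 m and distance between nest_puck and nest_seat below 0.008 m and linear speed of nest_puck below 0.02 m/s); the robot touches nothing.
It fails at once if the catch was let up while the bolt was between its ends (value of joint bolt between 0.017 and 0.066 m and value of joint catch below 0.003 m).
It fails at once if the puck unit was lifted or shifted in its nest by more than 8 mm (distance between nest_puck and nest_seat above 0.008 m).
It fails at once if a bystander was moved by more than 25 mm (distance of any of puck_left_a, puck_left_b, white_tray, glue_bottle from where it was at the start of the episode above 0.025 m).
It also fails if it takes over 40 s, if anything falls off the work surface, if the arm or the gripper's body presses on something with over 40 N, if the wrist force passes 120 N, or if a joint passes its speed limit or range.

## Working session

There is one attempt and no reset: what is moved stays moved. The work goes in short steps, Python scripts to look and compute and a tool call to move; the robot and the scene stay as the last step left them, time stands still between calls to the robot, and variables do not carry over. Pictures are saved under pics/ and viewed, at most 10 in all, crops included, and the job is handed in when it is done.

Besides the shell and the picture viewer there is one more tool, called after "Emit:" as a command line: name --argument value ..., lists and objects as JSON in quotes. jog_arm: Moves the arm, as the interface text tells. Its arguments: {"type":"object","properties":{"deltas":{"type":"array"},"squeeze":{"type":"number"}},"required":["deltas"]}

```bash
mkdir -p pics; ls; python3 - <<'E'
from workcell import readout, read_camera, bot
import cv2,numpy as np
for n in("top","side"):
    c=read_camera(n); cv2.imwrite(f"pics/{n}0.png",c["color"])
    print(n,{k:np.round(v,4).tolist() for k,v in c.items() if k!="color"})
s=readout.read_state();print(s); print(bot.tip_extent,[a for a in dir(bot) if a[0]!='_'])
E
```

```text
pics
top {'fx': 435.7663, 'fy': 435.7663, 'cx': 254.5489, 'cy': 197.4041, 'origin': [0.4017, -0.0997, 1.301], 'attitude': [-2.1534, 2.1532, -0.1626]}
side {'fx': 348.2891, 'fy': 348.2891, 'cx': 252.9894, 'cy': 194.5953, 'origin': [0.3174, 0.5639, 0.6087], 'attitude': [-0.4981, 2.6173, -1.3255]}
{'time': 0.1, 'q': array([-1.30990694e+00,  2.64715275e-01,  1.60524452e+00, -1.65582641e-05,
        1.27368975e+00, -3.69147556e-02]), 'joint_vel': array([-3.00924440e-05, -7.76527374e-04, -4.13311112e-03, -4.34249901e-04,
        8.80594505e-04,  1.47886789e-03]), 'joint_torque': array([-8.70879671e-05, -5.16708577e+01, -3.68588269e+01, -1.02845563e-04,
        6.30202296e-03, -2.29317459e-05]), 'tool_pos': array([ 0.197868  , -0.64463835,  0.22135746]), 'tcp_rot': array([-3.10480873e+00, -4.65767524e-01,  3.85527373e-04]), 'wrist_force': array([-0.00930417,  0.02282861,  0.22269034]), 'torque': array([-0.00870444, -0.02779883, -0.0474986 ]), 'grip_force': 0.0, 'width': 1.0017767645790259}
0.017 ['MotionError', 'tip_extent']
```

View pics/top0.png

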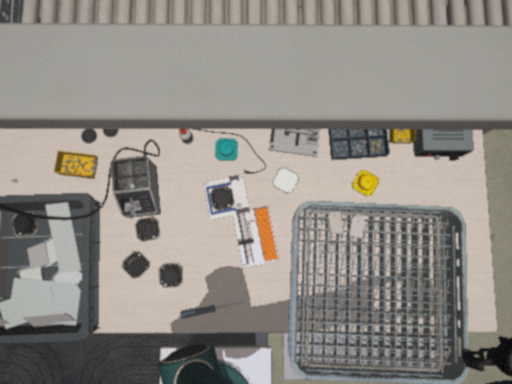

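View pics/side0.png

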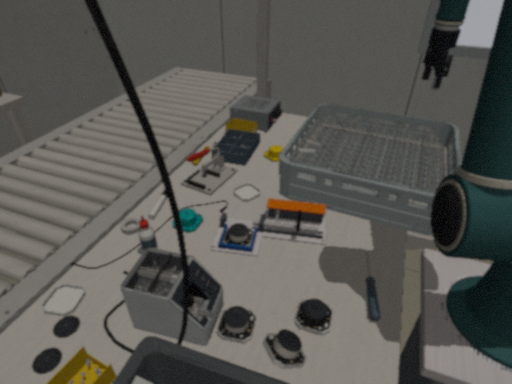

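The top view shows the fixture near (240,225): orange bar at (265,233), blue-walled nest with a black puck at (221,197). Things that could be confused with what I want:
- **Nest puck:** the turquoise puck (227,149), the yellow puck (365,183), and the loose black pucks (148,229), (135,264) and (171,274).
- **Catch:** the grey fixture (295,140), or the orange/yellow box (402,135).

I choose the orange bar at (265,233), next to the blue nest.

```bash
cat > h.py <<'E'
from workcell import readout, read_camera
import cv2,numpy as np
from scipy.spatial.transform import Rotation as R
def cast(c,uv,z):
    uv=np.atleast_2d(uv).astype(float)
    d=np.c_[(uv[:,0]-c["cx"])/c["fx"],(uv[:,1]-c["cy"])/c["fy"],np.ones(len(uv))]@R.from_rotvec(c["attitude"]).as_matrix().T
    o=np.array(c["origin"]); return o+d*((z-o[2])/d[:,2])[:,None]
def proj(c,p):
    q=(np.atleast_2d(p)-c["origin"])@R.from_rotvec(c["attitude"]).as_matrix()
    return np.c_[q[:,0]/q[:,2]*c["fx"]+c["cx"],q[:,1]/q[:,2]*c["fy"]+c["cy"]]
def orange(c,roi):
    x0,y0,x1,y1=roi; h=cv2.cvtColor(c["color"],cv2.COLOR_BGR2HSV)
    m=cv2.inRange(h,(5,150,120),(18,255,255)); k=np.zeros_like(m); k[y0:y1,x0:x1]=m[y0:y1,x0:x1]
    cs,_=cv2.findContours(k,cv2.RETR_EXTERNAL,cv2.CHAIN_APPROX_NONE)
    return max(cs,key=cv2.contourArea)[:,0,:]
E
python3 - <<'E'
from h import *
c=read_camera("top")
k=orange(c,(235,190,290,280))
P=cast(c,k,0.048)[:,:2]
r=cv2.minAreaRect((P*1000).astype(np.float32)); B=cv2.boxPoints(r)
print("rect mm",r); 
e=[B[1]-B[0],B[2]-B[1]]; ex=max(e,key=np.linalg.norm); ex=ex/np.linalg.norm(ex); ex*=np.sign(ex[0]); yaw=np.arctan2(ex[1],ex[0])
ey=np.array([-ex[1],ex[0]]); ctr=np.array(r[0])
org=ctr+46*ex+59*ey
print("yaw deg",np.degrees(yaw),"origin",org)
F=lambda x,y,z:np.r_[(org+x*ex+y*ey)/1000,z/1000]
pts=[F(-65,2,66),F(-65,-21,66),F(-65,25,66),F(-46,-59,48),F(86,46,40),F(50,12,20),F(122,82,20),F(-122,-40,48),F(30,-78,48)]
s=readout.read_state(); print(R.from_rotvec(s["tcp_rot"]).as_matrix().round(3))
def crop(c,name,x0,y0,x1,y1,f):
    im=cv2.resize(c["color"][y0:y1,x0:x1],None,fx=f,fy=f,interpolation=cv2.INTER_CUBIC)
    for i,(u,v) in enumerate(proj(c,pts)):
        cv2.circle(im,(int((u-x0+.5)*f),int((v-y0+.5)*f)),3,(0,0,255) if i<3 else (0,255,0),1)
    return im
a=crop(c,"t",195,170,290,275,5); d=read_camera("side"); b=crop(d,"s",205,190,335,260,5)
b=cv2.resize(b,(300,int(b.shape[0]*300/b.shape[1])))
b=cv2.resize(crop(d,"s",205,190,335,260,5),None,fx=.49,fy=.49)
im=np.zeros((530,800,3),np.uint8); im[:a.shape[0],:475]=a; im[:b.shape[0],477:477+b.shape[1]]=b[:,:323]
cv2.imwrite("pics/crop1.png",im); print(proj(d,pts).round(1).tolist())
# side check of orange height
k2=orange(d,(250,190,340,225)); print("side top left/right px",k2[k2[:,0].argmin()],k2[k2[:,0].argmax()])
E
```

```text
rect mm ((474.82208251953125, -143.8871612548828), (148.3470916748047, 33.575706481933594), 11.378771781921387)
yaw deg 11.378768 origin [508.27757454 -76.97131157]
[[ 0.956  0.293 -0.   ]
 [ 0.293 -0.956  0.002]
 [ 0.    -0.002 -1.   ]]
[[301.8, 215.5], [302.4, 209.7], [301.2, 221.6], [295.4, 205.3], [237.6, 228.0], [254.5, 226.8], [220.0, 242.3], [324.8, 213.1], [267.6, 197.9]]
side top left/right px [267 206] [325 206]
```

View pics/crop1.png

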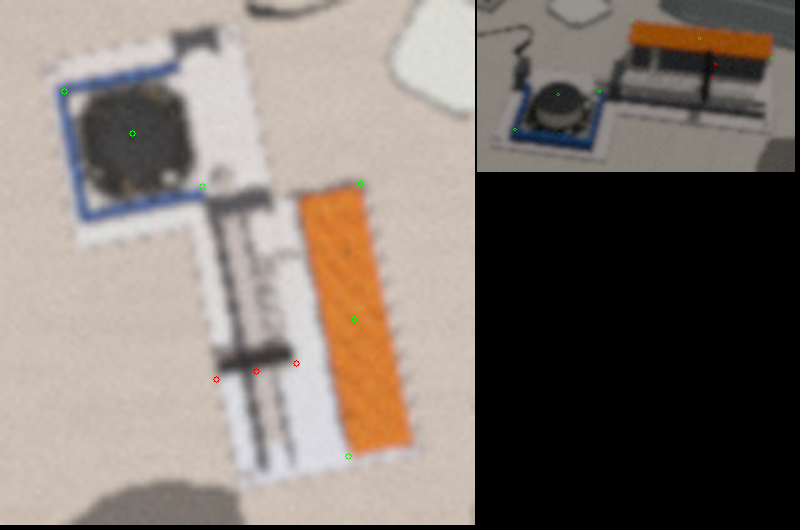

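The crop confirms the choice: my overlay lands on the puck centre, nest corners and orange bar ends. The thumb plate is at about (255,358) in the crop, so the bolt is drawn back within about 5 mm. Next I move above the start position.

Emit:
jog_arm --deltas '[0.015,-0.02,-0.02,0,0,0.7,0.1,0.04,-0.047,-0.03,0,0,1.4,0.1,0.07,-0.081,-0.03,0,0,2.1,0.1,0.1,-0.116,-0.03,0,0,2.8,0.1,0.13,-0.151,-0.03,0,0,3.5,0.1,0.155,-0.18,-0.03,0,0,4.2,0.1,0.175,-0.203,-0.03,0,0,4.9,0.1,0.186,-0.216,-0.03,0,0,5.7,0.1]' --squeeze 20

```text
time: 1.0
tool_pos: [0.3131, -0.3818, 0.2525]
tcp_rot: [-3.125, -0.313, -0.0]
wrist_force: [-0.1, -0.2, -0.7]
width: 0.551
grip_force: 0.0
```

```bash
cat > g.py <<'E'
from h import *
def go(x,y,z):
    s=readout.read_state(); M=R.from_rotvec(s["tcp_rot"]).as_matrix(); a=np.radians(11.38)
    ex=np.array([np.cos(a),np.sin(a),0]);ey=np.array([-ex[1],ex[0],0])
    o=np.array([.5083,-.0770,0]); p=o+x*ex+y*ey+[0,0,z]; t=s["tool_pos"]
    T=np.c_[ex,-ey,[0,0,-1]]
    print("t",s["time"],"fix",((t-o)@ex).round(4),((t-o)@ey).round(4),t[2].round(4),"delta",((p-t)@M).round(4),"rot",np.degrees(R.from_matrix(M.T@T).as_rotvec()).round(2),"F",s["wrist_force"].round(2),"w",round(s["width"],3))
E
python3 -c "from g import *; go(-.088,-.0285,.16)"
```

```text
t 1.0 fix -0.2515 -0.2603 0.2525 delta [ 0.1637 -0.2316  0.0927] rot [-0.03 -0.02  0.05] F [-0.05 -0.2  -0.74] w 0.551
```

Emit:
jog_arm --deltas '[0.015,-0.02,0,0,0,0,0.1,0.04,-0.055,0,0,0,0,0.1,0.07,-0.098,0,0,0,0,0.1,0.1,-0.14,0,0,0,0,0.1,0.13,-0.183,0,0,0,0,0.1,0.152,-0.215,0.02,0,0,0,0.1,0.164,-0.232,0.05,0,0,0,0.1,0.164,-0.232,0.09,0,0,0,0.1]'

```text
time: 1.8
tool_pos: [0.4303, -0.1223, 0.1637]
tcp_rot: [3.124, 0.317, 0.009]
wrist_force: [0.6, -0.5, -0.7]
width: 0.551
grip_force: 0.0
```

Emit:
jog_arm --deltas '[0,0,0.02,0,0,0,0.1,0,0,0.04,0,0,0,0.1,0,0,0.055,0,0,0,0.1,0,0,0.06,0,0,0,0.1,0,0,0.06,0,0,0,0.1]'

```text
time: 2.3
tool_pos: [0.4268, -0.1242, 0.1019]
tcp_rot: [-3.125, -0.311, 0.003]
wrist_force: [0.4, -0.4, -0.2]
width: 0.548
grip_force: 0.0
```

```bash
python3 - <<'E'
from g import *
go(-.088,-.0285,.07)
c=read_camera("top");d=read_camera("side")
a=cv2.resize(c["color"][180:300,190:300],None,fx=4.5,fy=4.5,interpolation=2);b=cv2.resize(d["color"][160:260,255:350],None,fx=3.1,fy=3.1,interpolation=2)
im=np.zeros((540,800,3),np.uint8);im[:a.shape[0],:a.shape[1]]=a;im[:b.shape[0],500:500+b.shape[1]]=b[:,:300];cv2.imwrite("pics/c2.png",im)
E
```

```text
t 2.3 fix -0.0892 -0.0302 0.1019 delta [ 0.0012 -0.0017  0.0319] rot [-0.06  0.09 -0.02] F [ 0.37 -0.35 -0.2 ] w 0.548
```

View pics/c2.png

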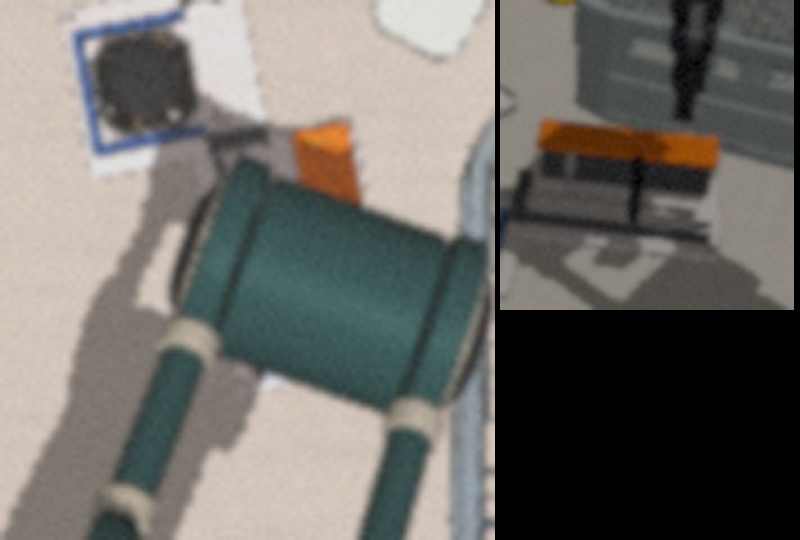

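The side crop shows the fingertips (685,118) above the orange bar and behind the thumb plate (637,160 to 220). The top view is hidden by the arm. I descend gently onto the catch.

Emit:
jog_arm --deltas '[0.001,-0.002,0.01,0,0,0,0.1,0.001,-0.002,0.02,0,0,0,0.1,0.001,-0.002,0.028,0,0,0,0.1,0.001,-0.002,0.032,0,0,0,0.1,0.001,-0.002,0.032,0,0,0,0.1,0.001,-0.002,0.032,0,0,0,0.1]'

```text
time: 3.0
tool_pos: [0.4281, -0.1223, 0.0705]
tcp_rot: [-3.126, -0.311, 0.0]
wrist_force: [-0.1, -0.4, 0.4]
width: 0.548
grip_force: 0.0
```

Emit:
jog_arm --deltas '[0,0,0.002,0,0,0,0.1,0,0,0.003,0,0,0,0.1,0,0,0.003,0,0,0,0.1]'

```text
time: 3.3
tool_pos: [0.4282, -0.1223, 0.0676]
tcp_rot: [3.126, 0.311, 0.0]
wrist_force: [-0.4, 0.0, -0.0]
width: 0.554
grip_force: 0.0
```

Emit:
jog_arm --deltas '[0,0,0.002,0,0,0,0.1,0,0,0.003,0,0,0,0.1,0,0,0.003,0,0,0,0.1]'

```text
time: 3.6
tool_pos: [0.428, -0.1222, 0.0644]
tcp_rot: [-3.126, -0.311, 0.001]
wrist_force: [-0.1, 0.1, -1.0]
width: 0.55
grip_force: 0.0
```

Emit:
jog_arm --deltas '[0,0,0.001,0,0,0,0.1,0,0,0.002,0,0,0,0.1,0,0,0.002,0,0,0,0.1]'

```text
time: 3.9
tool_pos: [0.4281, -0.1223, 0.0624]
tcp_rot: [-3.126, -0.311, 0.0]
wrist_force: [-0.3, 0.2, 0.4]
width: 0.553
grip_force: 0.0
```

Emit:
jog_arm --deltas '[0,0,0.001,0,0,0,0.1,0,0,0.002,0,0,0,0.1,0,0,0.002,0,0,0,0.1]'

```text
time: 4.2
tool_pos: [0.428, -0.1222, 0.0604]
tcp_rot: [-3.126, -0.311, 0.001]
wrist_force: [-0.1, -1.2, 0.0]
width: 0.553
grip_force: 0.0
```

Emit:
jog_arm --deltas '[0,0,0.001,0,0,0,0.1,0,0,0.002,0,0,0,0.1,0,0,0.002,0,0,0,0.1]'

```text
time: 4.5
tool_pos: [0.428, -0.1222, 0.0584]
tcp_rot: [-3.126, -0.311, 0.0]
wrist_force: [-1.2, -0.1, 0.3]
width: 0.549
grip_force: 0.0
```

Emit:
jog_arm --deltas '[0,0,0.001,0,0,0,0.1,0,0,0.002,0,0,0,0.1,0,0,0.002,0,0,0,0.1]'

```text
time: 4.8
tool_pos: [0.428, -0.1222, 0.0564]
tcp_rot: [-3.126, -0.311, 0.0]
wrist_force: [-0.1, 0.5, -0.6]
width: 0.547
grip_force: 0.0
```

Emit:
jog_arm --deltas '[0,0,0.001,0,0,0,0.1,0,0,0.002,0,0,0,0.1,0,0,0.002,0,0,0,0.1]'

```text
time: 5.1
tool_pos: [0.428, -0.1222, 0.0544]
tcp_rot: [-3.126, -0.311, 0.001]
wrist_force: [0.5, -0.2, -0.6]
width: 0.555
grip_force: 0.0
```

```bash
python3 - <<'E'
from g import *
go(-.088,-.0285,.05)
d=read_camera("side")
cv2.imwrite("pics/c3.png",cv2.resize(d["color"][170:260,240:360],None,fx=6,fy=6,interpolation=2))
E
```

```text
t 5.1 fix -0.0877 -0.0285 0.0544 delta [-0.0003  0.      0.0044] rot [-0.01  0.02 -0.02] F [ 0.5  -0.17 -0.56] w 0.555
```

View pics/c3.png

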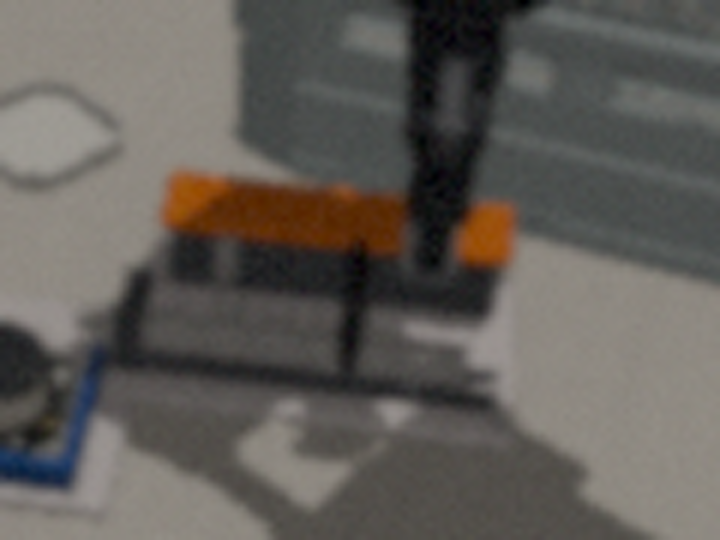

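The left fingertip is at about crop (432,275), pixel (312,215.8). It is behind the plate and still above or on the bar's level, so I'll compute its height.

```bash
python3 - <<'E'
from g import *
d=read_camera("side"); a=np.radians(11.38)
ex=np.array([np.cos(a),np.sin(a),0]);ey=np.array([-ex[1],ex[0],0]);o=np.array([.5083,-.0770,0])
for z in (.03,.04,.045,.05,.055): print(z,proj(d,[o-.088*ex+y*ey+[0,0,z] for y in(.002,.009)]).round(1).tolist())
for b in (0,.003,.006): print("plate rear top, lower",b,proj(d,[o+(b-.065)*ex+.025*ey+[0,0,z] for z in (.066,.03)]).round(1).tolist())
E
```

```text
0.03 [[309.9, 227.7], [309.7, 229.6]]
0.04 [[310.3, 224.7], [310.2, 226.6]]
0.045 [[310.5, 223.2], [310.4, 225.0]]
0.05 [[310.7, 221.6], [310.6, 223.5]]
0.055 [[310.9, 220.1], [310.8, 221.9]]
plate rear top, lower 0 [[301.2, 221.6], [300.0, 232.8]]
plate rear top, lower 0.003 [[300.0, 221.5], [298.7, 232.7]]
plate rear top, lower 0.006 [[298.7, 221.3], [297.5, 232.5]]
```

Emit:
jog_arm --deltas '[0,0,0.001,0,0,0,0.1,0,0,0.002,0,0,0,0.1,0,0,0.002,0,0,0,0.1]'

```text
time: 5.5
tool_pos: [0.428, -0.1222, 0.0524]
tcp_rot: [-3.126, -0.311, 0.0]
wrist_force: [-0.2, -0.2, 0.4]
width: 0.551
grip_force: 0.0
```

Emit:
jog_arm --deltas '[0,0,0.001,0,0,0,0.1,0,0,0.002,0,0,0,0.1,0,0,0.002,0,0,0,0.1]'

```text
time: 5.8
tool_pos: [0.428, -0.1222, 0.0504]
tcp_rot: [-3.126, -0.311, 0.0]
wrist_force: [-0.6, 0.2, -0.3]
width: 0.554
grip_force: 0.0
```

```bash
python3 - <<'E'
from g import *
go(-.088,-.0285,.05)
d=read_camera("side")
im=cv2.resize(d["color"][175:250,260:360],None,fx=8,fy=8,interpolation=2)
im=(255*np.clip(im/160.,0,1)**.5).astype(np.uint8)
cv2.imwrite("pics/c4.png",im)
E
```

```text
t 5.8 fix -0.0876 -0.0285 0.0504 delta [-0.0004 -0.      0.0004] rot [-0.01  0.02 -0.02] F [-0.61  0.19 -0.33] w 0.554
```

View pics/c4.png

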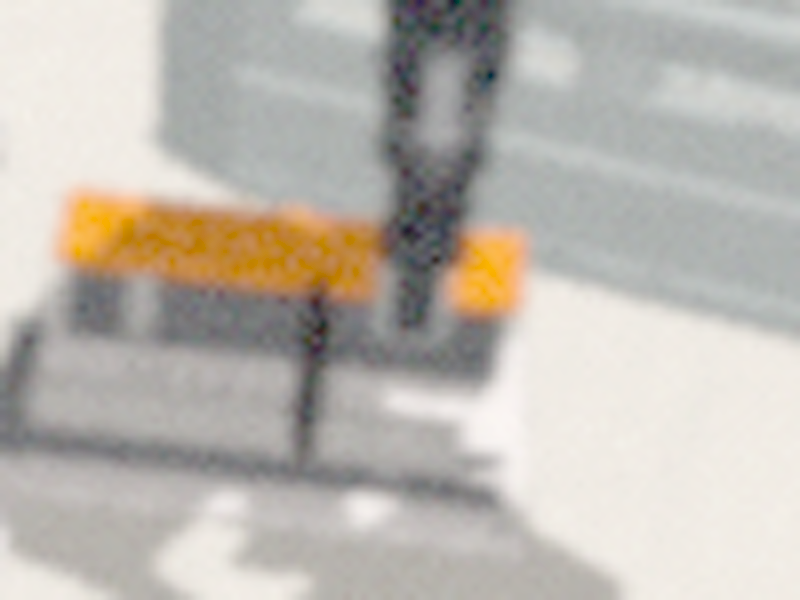

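The visible fingertip ends at about (415,332), pixel (312,216.5). That is higher than nominal, which agrees with feeling no contact yet. I keep going down in small steps by force.

Emit:
jog_arm --deltas '[0,0,0.001,0,0,0,0.1,0,0,0.002,0,0,0,0.1,0,0,0.002,0,0,0,0.1]'

```text
time: 6.15
tool_pos: [0.428, -0.1222, 0.0484]
tcp_rot: [-3.126, -0.311, 0.0]
wrist_force: [-0.0, 0.7, 0.2]
width: 0.549
grip_force: 0.0
```

Emit:
jog_arm --deltas '[0,0,0.001,0,0,0,0.1,0,0,0.002,0,0,0,0.1,0,0,0.002,0,0,0,0.1]'

```text
time: 6.45
tool_pos: [0.428, -0.1222, 0.0464]
tcp_rot: [-3.126, -0.311, 0.0]
wrist_force: [-0.7, -0.4, -0.2]
width: 0.551
grip_force: 0.0
```

```bash
python3 - <<'E'
from g import *
go(-.088,-.0285,.05)
d=read_camera("side"); a=np.radians(11.38); old=cv2.imread("pics/side0.png")
ex=np.array([np.cos(a),np.sin(a),0]);ey=np.array([-ex[1],ex[0],0]);o=np.array([.5083,-.0770,0])
def rowprof(im,col):
    h=cv2.cvtColor(im,cv2.COLOR_BGR2HSV); m=cv2.inRange(h,(4,130,60),(20,255,255)); r=np.where(m[185:230,col])[0]+185
    return (r.min(),r.max()) if len(r) else None
for c in(272,280,290,300,320,323): print(c,rowprof(old,c),rowprof(d["color"],c))
f=6
def show(im,ov):
    im=cv2.resize(im[150:240,275:340],None,fx=f,fy=f,interpolation=2); im=(255*np.clip(im/170.,0,1)**.6).astype(np.uint8)
    if ov:
      s=readout.read_state();t=s["tool_pos"];
      for y,col in((.0305,(0,0,255)),(-.0305,(0,255,0))):
        for z in(0,.017):
          for dx in(-.011,.011):
            u,v=proj(d,t+dx*ex+y*ey-[0,0,z])[0]; cv2.circle(im,(int((u-275+.5)*f),int((v-150+.5)*f)),3,col,-1)
    return im
cv2.imwrite("pics/c5.png",np.hstack([show(old,0),show(d["color"],1)]))
E
```

```text
t 6.45 fix -0.0876 -0.0285 0.0464 delta [-0.0004 -0.     -0.0036] rot [-0.01  0.02 -0.02] F [-0.67 -0.36 -0.21] w 0.551
272 (np.int64(199), np.int64(208)) (np.int64(199), np.int64(208))
280 (np.int64(200), np.int64(209)) (np.int64(201), np.int64(209))
290 (np.int64(201), np.int64(210)) (np.int64(202), np.int64(210))
300 (np.int64(202), np.int64(211)) (np.int64(202), np.int64(210))
320 (np.int64(204), np.int64(214)) (np.int64(204), np.int64(214))
323 (np.int64(204), np.int64(213)) (np.int64(204), np.int64(213))
```

View pics/c5.png

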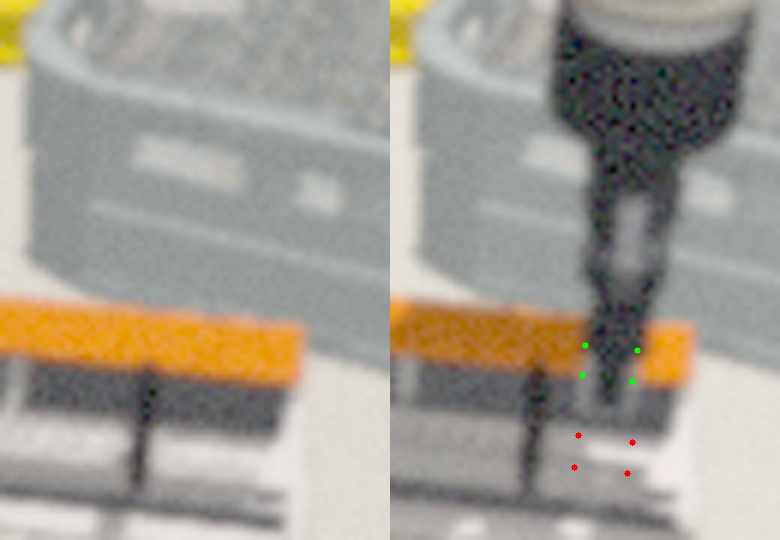

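The fingertip is at row 218 against row 228 predicted for the left finger, and the catch has not moved (orange rows unchanged). So the jaw geometry at this opening is not what I assumed. I'll raise and look at the fingers at several openings.

Emit:
jog_arm --deltas '[0,0,-0.02,0,0,0,0.1,0,0,-0.05,0,0,0,0.1,0,0,-0.06,0,0,0,0.1,0,0,-0.06,0,0,0,0.1]'

```text
time: 6.9
tool_pos: [0.4299, -0.1229, 0.1084]
tcp_rot: [3.124, 0.311, 0.007]
wrist_force: [-0.2, 0.1, 0.1]
width: 0.55
grip_force: 0.0
```

```bash
cat > shot.py <<'E'
import sys
from h import *
d=read_camera("side"); t=readout.read_state(); np.savez(sys.argv[1],im=d["color"],t=t["tool_pos"],w=t["width"])
E
python3 shot.py s_mid.npz
```

Emit:
jog_arm --deltas '[0,0,0,0,0,0,-1,0,0,0,0,0,0,-1,0,0,0,0,0,0,-1,0,0,0,0,0,0,-1,0,0,0,0,0,0,-1]'

```text
time: 7.45
tool_pos: [0.4279, -0.1222, 0.1062]
tcp_rot: [-3.126, -0.311, 0.001]
wrist_force: [-0.5, 0.1, 0.1]
width: -0.004
grip_force: 0.0
```

```bash
python3 shot.py s_shut.npz
```

Emit:
jog_arm --deltas '[0,0,0,0,0,0,1,0,0,0,0,0,0,1,0,0,0,0,0,0,1,0,0,0,0,0,0,1,0,0,0,0,0,0,1,0,0,0,0,0,0,1,0,0,0,0,0,0,1]'

```text
time: 8.2
tool_pos: [0.4282, -0.1223, 0.1066]
tcp_rot: [3.126, 0.311, 0.0]
wrist_force: [-0.4, 0.1, -0.4]
width: 0.999
grip_force: 0.0
```

```bash
python3 shot.py s_open.npz; python3 - <<'E'
from h import *
c=read_camera("side"); a=np.radians(11.38); f=5.5; o=[]
ex=np.array([np.cos(a),np.sin(a),0]);ey=np.array([-ex[1],ex[0],0])
for n in("shut","mid","open"):
    s=np.load(f"s_{n}.npz"); t=s["t"]; g=float(s["w"])*.0425+.007; print(n,t.round(4),s["w"])
    im=cv2.resize(s["im"][135:230,290:338],None,fx=f,fy=f,interpolation=2); im=(255*np.clip(im/170.,0,1)**.6).astype(np.uint8)
    for y,col in((g,(0,0,255)),(-g,(0,255,0))):
      for z in(0,.017):
        u,v=proj(c,t+y*ey-[0,0,z])[0]; cv2.circle(im,(int((u-290+.5)*f),int((v-135+.5)*f)),3,col,-1)
    o.append(im)
cv2.imwrite("pics/c6.png",np.hstack(o))
E
```

```text
shut [ 0.428  -0.1223  0.1063] 0.0004842770201147519
mid [ 0.4287 -0.1225  0.107 ] 0.5492090899808142
open [ 0.4282 -0.1223  0.1066] 1.0027958968749071
```

View pics/c6.png

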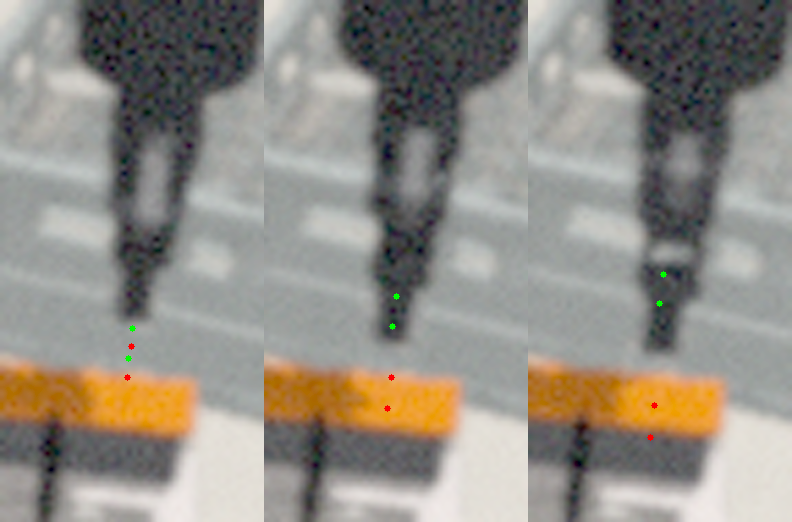

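Black tips end at crop rows 318 (shut), 338 (mid) and 350 (open), about 9 px above the prediction in all three. I'll use the start picture, seen along a different ray, to tell whether this is a height or a sideways offset.

```bash
python3 - <<'E'
from h import *
c=read_camera("side"); old=cv2.imread("pics/side0.png"); f=7
t=np.array([.197868,-.64463835,.22135746]); M=R.from_rotvec([-3.10480873,-.465767524,.000385]).as_matrix()
for g in(-.0495,.0495):
    print(g,[proj(c,t+M@np.array([0,g,z]))[0].round(1).tolist() for z in(-.056,0,.004,.017)])
im=cv2.resize(old[20:100,405:470],None,fx=f,fy=f,interpolation=2); im=(255*np.clip(im/170.,0,1)**.6).astype(np.uint8)
for g,col in((-.0495,(0,0,255)),(.0495,(0,255,0))):
  for z in(0,.017):
    u,v=proj(c,t+M@np.array([0,g,z]))[0]; cv2.circle(im,(int((u-405+.5)*f),int((v-20+.5)*f)),2,col,-1)
cv2.imwrite("pics/c7.png",im)
E
```

```text
-0.0495 [[438.8, 78.5], [433.0, 97.0], [432.6, 98.3], [431.3, 102.4]]
0.0495 [[427.8, 68.6], [422.7, 86.0], [422.4, 87.2], [421.2, 91.1]]
```

View pics/c7.png

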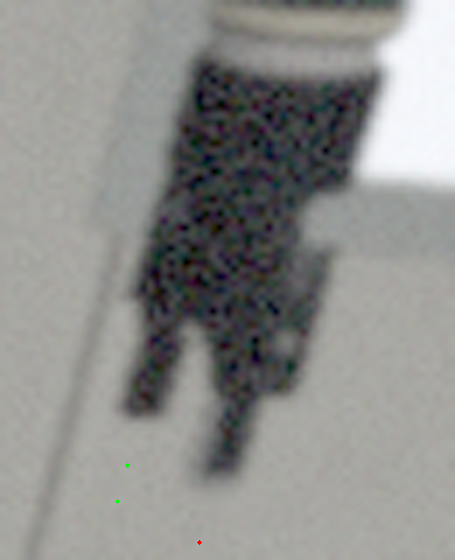

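The tips at (140,412) and (218,475) are short of the prediction by about 30–40 mm purely along the finger axis. So the fingers end roughly 30 mm higher than nominal, while sideways positions and spread agree. Contact with the catch should come at TCP z of about 0.03. I descend again by force.

Emit:
jog_arm --deltas '[0,0,0.015,0,0,0,0.1,0,0,0.035,0,0,0,0.1,0,0,0.05,0,0,0,0.1,0,0,0.06,0,0,0,0.1,0,0,0.062,0,0,0,0.1,0,0,0.062,0,0,0,0.1]'

```text
time: 8.95
tool_pos: [0.4281, -0.1223, 0.0445]
tcp_rot: [-3.126, -0.311, 0.001]
wrist_force: [0.1, 0.5, 0.4]
width: 0.551
grip_force: 0.0
```

Emit:
jog_arm --deltas '[0,0,0.001,0,0,0,0.1,0,0,0.002,0,0,0,0.1,0,0,0.003,0,0,0,0.1,0,0,0.003,0,0,0,0.1]'

```text
time: 9.35
tool_pos: [0.4283, -0.1224, 0.0418]
tcp_rot: [3.126, 0.311, 0.001]
wrist_force: [0.6, -0.8, -1.4]
width: 0.549
grip_force: 0.0
```

Emit:
jog_arm --deltas '[0,0,0.001,0,0,0,0.1,0,0,0.002,0,0,0,0.1,0,0,0.003,0,0,0,0.1,0,0,0.003,0,0,0,0.1]'

```text
time: 9.75
tool_pos: [0.428, -0.1223, 0.0384]
tcp_rot: [-3.126, -0.311, 0.001]
wrist_force: [-0.2, -0.0, -0.0]
width: 0.55
grip_force: 0.0
```

Emit:
jog_arm --deltas '[0,0,0.001,0,0,0,0.1,0,0,0.002,0,0,0,0.1,0,0,0.003,0,0,0,0.1,0,0,0.003,0,0,0,0.1]'

```text
time: 10.15
tool_pos: [0.4282, -0.1224, 0.0357]
tcp_rot: [3.126, 0.311, 0.0]
wrist_force: [-0.1, 0.2, 2.8]
width: 0.551
grip_force: 1.4
```

Emit:
jog_arm --deltas '[0,0,0.001,0,0,0,0.1,0,0,0.002,0,0,0,0.1,0,0,0.002,0,0,0,0.1]'

```text
time: 10.45
tool_pos: [0.4282, -0.1224, 0.0336]
tcp_rot: [3.126, 0.311, 0.0]
wrist_force: [-1.3, 0.1, 4.3]
width: 0.548
grip_force: 1.9
```

Emit:
jog_arm --deltas '[0,0,0.001,0,0,0,0.1,0,0,0.002,0,0,0,0.1,0,0,0.002,0,0,0,0.1]'

```text
time: 10.75
tool_pos: [0.4282, -0.1224, 0.0316]
tcp_rot: [3.126, 0.311, 0.0]
wrist_force: [-1.7, -0.5, 5.7]
width: 0.55
grip_force: 2.3
```

Contact was felt at TCP z of about 0.036 with the spring force rising as specified. I press 2.5 mm more.

Emit:
jog_arm --deltas '[0,0,0.001,0,0,0,0.1,0,0,0.002,0,0,0,0.1,0,0,0.0025,0,0,0,0.1,0,0,0.0025,0,0,0,0.1,0,0,0.0025,0,0,0,0.1]'

```text
time: 11.25
tool_pos: [0.4283, -0.1224, 0.0292]
tcp_rot: [3.126, 0.311, 0.0]
wrist_force: [-2.0, 0.2, 5.6]
width: 0.553
grip_force: 2.8
```

```bash
python3 - <<'E'
from g import *
go(-.08,-.0285,.029)
d=read_camera("side");old=cv2.imread("pics/side0.png")
def rp(im,c):
    m=cv2.inRange(cv2.cvtColor(im,cv2.COLOR_BGR2HSV),(4,130,60),(20,255,255)); r=np.where(m[185:230,c])[0]+185; return int(r.min()),int(r.max())
print([(rp(old,c),rp(d["color"],c)) for c in(272,280,290,322)])
E
```

```text
t 11.25 fix -0.0874 -0.0287 0.0292 delta [ 0.0074 -0.0002  0.0002] rot [ 0.01 -0.01 -0.02] F [-2.02  0.2   5.56] w 0.553
[((199, 208), (201, 211)), ((200, 209), (203, 211)), ((201, 210), (204, 213)), ((204, 214), (206, 216))]
```

The catch is down about 2.4 px, roughly 7 mm, and the bolt is still back. Now I push along tool +x.

Emit:
jog_arm --deltas '[0.003,0,0,0,0,0,0.1,0.008,0,0,0,0,0,0.1,0.013,0,0,0,0,0,0.1,0.018,0,0,0,0,0,0.1,0.023,0,0,0,0,0,0.1,0.027,0,0,0,0,0,0.1,0.03,0,0,0,0,0,0.1,0.03,0,0,0,0,0,0.1]'

```text
time: 12.1
tool_pos: [0.4563, -0.1163, 0.0286]
tcp_rot: [-3.126, -0.312, 0.005]
wrist_force: [-5.3, -0.2, 6.9]
width: 0.549
grip_force: 3.3
```

```bash
cat > b.py <<'E'
from g import *
go(0,-.0285,.029)
d=read_camera("side");old=cv2.imread("pics/side0.png")
def rp(im,c):
    m=cv2.inRange(cv2.cvtColor(im,cv2.COLOR_BGR2HSV),(4,130,60),(20,255,255)); r=np.where(m[185:230,c])[0]+185; return (int(r.min()),int(r.max())) if len(r) else None
print([(rp(old,c),rp(d["color"],c)) for c in(270,274,322)])
E
python3 b.py
```

```text
t 12.1 fix -0.0588 -0.0283 0.0286 delta [ 0.0588  0.0002 -0.0005] rot [-0.05  0.17  0.  ] F [-5.3  -0.18  6.91] w 0.549
[((199, 208), (202, 211)), ((200, 209), (202, 211)), ((204, 214), (207, 216))]
```

Fx rose to -5 N, which is bolt friction plus drag on the catch face. The catch stays down, so I continue.

Emit:
jog_arm --deltas '[0.005,0,0,0,0,0,0.1,0.01,0,0,0,0,0,0.1,0.015,0,0,0,0,0,0.1,0.02,0,0,0,0,0,0.1,0.025,0,0,0,0,0,0.1,0.03,0,0,0,0,0,0.1,0.034,0,0,0,0,0,0.1,0.036,0,0,0,0,0,0.1]'

```text
time: 12.95
tool_pos: [0.491, -0.1092, 0.0285]
tcp_rot: [-3.125, -0.312, 0.007]
wrist_force: [-5.7, -2.1, 7.6]
width: 0.553
grip_force: 4.1
```

```bash
python3 b.py; python3 - <<'E'
from h import *
d=read_camera("side");cv2.imwrite("pics/c8.png",cv2.resize(d["color"][175:250,250:350],None,fx=7,fy=7,interpolation=2))
E
```

```text
t 12.95 fix -0.0234 -0.0281 0.0285 delta [ 0.0233  0.0004 -0.0006] rot [-0.07  0.24  0.01] F [-5.67 -2.12  7.59] w 0.553
[((199, 208), (202, 211)), ((200, 209), (202, 211)), ((204, 214), (207, 216))]
```

View pics/c8.png

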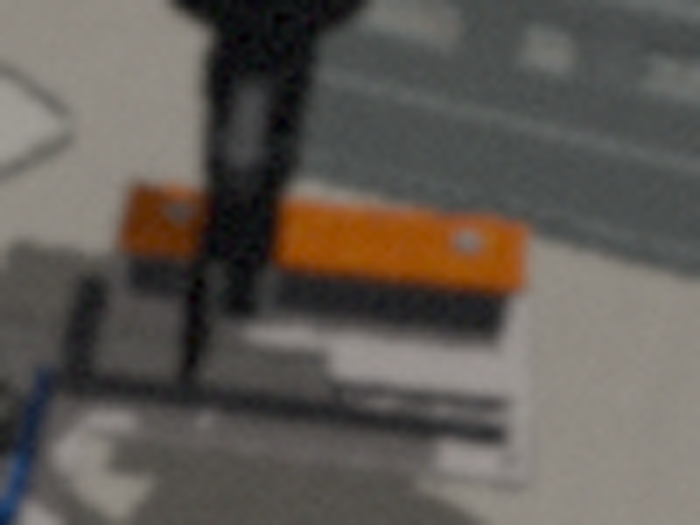

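The thumb plate has travelled with the finger to (190,340), close to the front guide, with the bar still down. I go on to the stop.

Emit:
jog_arm --deltas '[0.004,0,0,0,0,0,0.1,0.008,0,0,0,0,0,0.1,0.012,0,0,0,0,0,0.1,0.016,0,0,0,0,0,0.1,0.02,0,0,0,0,0,0.1,0.022,0,0,0,0,0,0.1,0.022,0,0,0,0,0,0.1]'

```text
time: 13.75
tool_pos: [0.5126, -0.1048, 0.0284]
tcp_rot: [-3.125, -0.311, 0.006]
wrist_force: [-4.8, 0.5, 5.6]
width: 0.549
grip_force: 3.5
```

Emit:
jog_arm --deltas '[0.002,0,0,0,0,0,0.1,0.004,0,0,0,0,0,0.1,0.004,0,0,0,0,0,0.1]'

```text
time: 14.05
tool_pos: [0.5156, -0.1042, 0.0284]
tcp_rot: [-3.125, -0.312, 0.009]
wrist_force: [-7.6, -1.1, 8.0]
width: 0.546
grip_force: 5.6
```

```bash
python3 b.py
```

```text
t 14.05 fix 0.0018 -0.0281 0.0284 delta [-0.0018  0.0004 -0.0006] rot [-0.08  0.33  0.03] F [-7.61 -1.1   8.01] w 0.546
[((199, 208), None), ((200, 209), None), ((204, 214), (207, 216))]
```

Emit:
jog_arm --deltas '[0.002,0,0,0,0,0,0.1,0.004,0,0,0,0,0,0.1,0.004,0,0,0,0,0,0.1]'

```text
time: 14.4
tool_pos: [0.5156, -0.1041, 0.0283]
tcp_rot: [-3.125, -0.315, 0.022]
wrist_force: [-19.7, -6.3, 17.7]
width: 0.546
grip_force: 11.6
```

Emit:
jog_arm --deltas '[0.002,0,0,0,0,0,0.1,0.003,0,0,0,0,0,0.1,0.003,0,0,0,0,0,0.1]'

```text
time: 14.7
tool_pos: [0.5156, -0.104, 0.0282]
tcp_rot: [-3.125, -0.317, 0.031]
wrist_force: [-27.3, -8.3, 26.2]
width: 0.548
grip_force: 15.9
```

The arm is against a hard stop: position fixed while force builds. I relieve the push while keeping the catch down, and check the plate position numerically before letting up.

Emit:
jog_arm --deltas '[-0.003,0,0,0,0,0,0.1,-0.005,0,0,0,0,0,0.1,-0.006,0,0,0,0,0,0.1,-0.006,0,0,0,0,0,0.1]'

```text
time: 15.1
tool_pos: [0.5157, -0.1041, 0.0284]
tcp_rot: [-3.125, -0.313, 0.011]
wrist_force: [-9.3, -3.2, 9.8]
width: 0.549
grip_force: 7.9
```

```bash
python3 b.py; cat > plate.py <<'E'
from h import *
d=read_camera("side");old=cv2.imread("pics/side0.png"); a=np.radians(11.38)
ex=np.array([np.cos(a),np.sin(a),0]);ey=np.array([-ex[1],ex[0],0]);o=np.array([.5083,-.0770,0])
xs=np.arange(-.08,.05,.0025)
for z in(.038,.05):
    p=proj(d,[o+x*ex+.025*ey+[0,0,z] for x in xs]).astype(np.float32)
    for n,im in(("old",old),("now",d["color"])):
        v=cv2.remap(cv2.cvtColor(im,cv2.COLOR_BGR2GRAY),p[:,0],p[:,1],cv2.INTER_LINEAR).ravel()
        print(z,n," ".join(f"{x*1000:.0f}:{i}" for x,i in zip(xs,v) if i<75))
E
python3 plate.py
```

```text
t 15.1 fix 0.0019 -0.0281 0.0284 delta [-0.0019  0.0004 -0.0006] rot [-0.08  0.39  0.05] F [-9.33 -3.17  9.76] w 0.549
[((199, 208), None), ((200, 209), None), ((204, 214), (207, 216))]
0.038 old -65:71 -62:58 -60:38 -57:33 -55:48 -52:63 -50:71 -47:73 -45:72 -35:72 -32:74 -25:74 -20:74 -17:72 -15:74 -12:74 25:64 28:49 30:38 33:33 35:39 38:51 40:69
0.038 now -50:74 -47:72 -42:70 -40:63 -37:57 -35:63 -32:65 -30:71 -27:74 10:74 13:60 15:42 18:32 20:39 23:52 25:55 28:48 30:39 33:37 35:41 38:53 40:66
0.05 old -60:43 -57:25 -55:37 -52:59 28:70 30:58 33:58 35:70
0.05 now 5:74 8:70 10:56 13:31 15:20 18:22 20:36 23:49 25:52 28:43 30:33 33:33 35:41 38:55 40:68 43:72 45:73
```

The plate centre is now at fixture x of about 18–19 mm, and 19 mm is home. The bolt is home, so I ease the push off and move up clear.

Emit:
jog_arm --deltas '[-0.002,0,0,0,0,0,0.1,-0.004,0,0,0,0,0,0.1,-0.004,0,0,0,0,0,0.1]'

```text
time: 15.5
tool_pos: [0.5157, -0.1043, 0.0293]
tcp_rot: [-3.126, -0.311, -0.001]
wrist_force: [-1.1, 3.4, 5.2]
width: 0.549
grip_force: 3.7
```

Emit:
jog_arm --deltas '[0,0,-0.005,0,0,0,0.1,0,0,-0.015,0,0,0,0.1,0,0,-0.035,0,0,0,0.1,0,0,-0.06,0,0,0,0.1,0,0,-0.09,0,0,0,0.1,0,0,-0.11,0,0,0,0.1,0,0,-0.12,0,0,0,0.1,0,0,-0.12,0,0,0,0.1]'

```text
time: 16.3
tool_pos: [0.5165, -0.1052, 0.1509]
tcp_rot: [3.125, 0.311, 0.005]
wrist_force: [0.5, -0.4, 0.8]
width: 0.549
grip_force: 0.0
```

```bash
python3 b.py; python3 plate.py
```

```text
t 16.3 fix 0.0025 -0.0293 0.1509 delta [-0.0029 -0.001   0.1219] rot [ 0.1  -0.17 -0.02] F [ 0.53 -0.4   0.77] w 0.549
[((199, 208), (199, 207)), ((200, 209), (200, 209)), ((204, 214), (204, 214))]
0.038 old -65:71 -62:58 -60:38 -57:33 -55:48 -52:63 -50:71 -47:73 -45:72 -35:72 -32:74 -25:74 -20:74 -17:72 -15:74 -12:74 25:64 28:49 30:38 33:33 35:39 38:51 40:69
0.038 now -17:73 13:62 15:43 18:30 20:38 23:55 25:57 28:49 30:37 33:34 35:39 38:54 40:67 43:74
0.05 old -60:43 -57:25 -55:37 -52:59 28:70 30:58 33:58 35:70
0.05 now 13:54 15:27 18:19 20:35 23:48 25:49 28:40 30:30 33:35 35:43 38:56 40:68 43:71 45:74 48:74
```

The catch is back at its starting height, the plate is home and the arm is clear with no force. Handing in.

```bash
python3 -c "
from workcell import finish_job
print(finish_job())"
```

```text
the job is handed in; nothing more can be done
None
```

I handed the job in at about 16 s of the 40 s: the bolt measures fully home, the catch has sprung back up over it, and the arm is clear and touching nothing. I did not measure the nest puck or the bystanders again at the end, and the hand-in gave no verdict.

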